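# Snap the finished clay ox off its painting stand

## Task

The painted ox, the figure with the two long horns, is finished. Pull it straight up off the stud of its painting stand, where it is snapped on, and set it down gently, upright on its feet, in the middle of the round terracotta drying tile. Do not drop it, and leave the round-eared tiger seated on its own stand.

Things in the scene. Friction and masses are not known exactly. Their poses are not given: they have to be found in the camera images.
- ox: black clay ox with painted dots and two upturned horns, 0.13-0.21 kg, looks along its -x (sizes in mm). Origin amid the feet at sole level. Above the legs a block, x -38 to 38, flat sides 40 apart (y +-20; grip here, at x = 0), 14 to 62 above the soles; head and horns reach x -71, y +-35, 93 high. A hollow in its belly is snapped over the stand's stud; it starts seated there, square with the stand
- ox_stand: the ox's painting stand, fixed: wooden disc, 100 mm in diameter, top 30 mm above the table, with an upright square stud (17 mm wide, 38 mm tall) in its centre, hidden in the ox. Two sprung balls in the stud hold the ox: a straight upward pull of 10 to 15 N frees it within 15 mm, and 30 mm of lift clears the stud. Origin at table level on its axis
- tiger: bystander: black clay tiger with the same body, dots and fit as the ox but a ball-shaped head, two small round ears and a raised tail (x -69 to 54 mm, 85 mm tall). Origin amid the feet at sole level. It sits on a second, identical stand, 30 mm above the table, and must stay there
- tile: the round drying tile of terracotta, 140 mm in diameter, 12 mm thick, fixed flat on the table. Origin at the centre of its underside; its top is 12 mm above that

How it is judged:
By the outcome, as a careful person would: the job done as asked, in the order asked, and still so for the second after the job is handed in, with the robot touching nothing.
It also fails if it takes over 38 s, if anything falls off the work surface, if the arm or the gripper's body presses on something with over 40 N, if the wrist force passes 120 N, or if a joint passes its speed limit or range.

## Robot

A 6-joint arm with a two-finger parallel gripper is mounted at the origin on the work surface. World frame = base frame: x ahead of the robot, y to its left, z up, the work surface at z = 0. Lengths are in m, angles in degrees, forces in N, time in s.
With the tool pointing down it reaches from about 0.375 to 0.9 m from the base axis. Payload 3.1 kg.
Tool frame: the origin (TCP) lies at the very end of the fingers, on their centre line; the grasp point (between the pads) lies 19 mm behind it; z points along the fingers, y is the line along which they close (so a half turn about z gives the same grasp; the last joint's range is limited). The gripper opens to 87 mm and grips with 3 to 60 N. Pads are 19 mm wide; open, the fingers measure 117 mm over their backs; the gripper's body (75 mm by 190 mm) begins 51 mm behind the grasp point.
Start: joints at [-83.795, 30.224, 82.088, -0, 67.689, -10.227], TCP at [0.177, -0.599, 0.223] pointing down, gripper open.
Joint ranges: [-176.69, 176.69], [-43.24, 126.21], [12.49, 139.97], [-82, 262], [0, 151.66], [-163.58, 163.58]. Speed limits (degrees/s): [159.86, 159.86, 180, 180, 180, 180].

## Interface

Orientations are given as a 3x3 rotation matrix whose columns are the frame's x, y, z axes.
In Python, from rig import bot, imaging gives the robot as it stands.
- The arm moves only by the tool drive_tool, never from a script. Its argument "deltas" is text: rows parted by semicolons, each of 5 numbers parted by spaces: the finger opening in mm, from 0 to 87, then the shift along the world's x, y, z in mm, then the turn about the world's z in rad. In form: jaw dx dy dz twist; .... A call has 1 to 12 rows; each row is the pose to reach, as a shift and turn from the pose commanded when the call began; what a row does not reach only later rows make up. A row lasts 1/10 s, in which the tool goes at most 50 mm and 8.59 degrees, less where a joint would pass 70% of its speed; a pose out of reach is approached as far as the arm can. A call with a gripper value outside its range is refused whole. The fingers move at their own pace and stop on an object; the grip force is fixed at half the most. Time passes only in rows, so rows that repeat a pose let the fingers close. It gives the time, the measured TCP pose, the force, the opening and the grip force at its end, in the units of the state.
- bot.read_state(): the state, without advancing time (a new reading comes with each control period).
- imaging.capture(name): name is "side" or "top" or "wrist"; returns the picture (384x512x3 uint8, red, green, blue); there is no depth.
- imaging.camera_model(name): a dict with "fx", "fy", "cx", "cy" (pixels), "dist" ([k1, k2, p1, p2, k3] as OpenCV has them; the pictures are not rectified), "T" (4x4, takes a point from camera to world coordinates). Camera axes: x right, y down, z forward; pixel columns grow to the right and rows downward; lengths in m; the calibration is good to about 2 mm. A picture is of the moment at which its call begins: read the wrist's pose just before it. camera_model takes no time and is no camera call; for the wrist camera it gives the pose at the moment of the call.
- bot.hand_in(): hands the job in; it is judged then, once.
The state is a dict: "time_s": time; "joint_positions": joint angles; "qvel": joint speeds; "tau": joint torques, N m; "position": TCP position; "tcp_rot": TCP orientation; "force": force on the tool from outside, world axes, zero at the start; "moment": the same for the moment, N m; "opening": opening from 0.0 (shut) to 1.0 (fully open); "grasp_force": force on a finger pad.
Only numpy, scipy, OpenCV 4.12 (cv2) and the standard library are available. Lean on these libraries where they do the work, as an engineer would, in place of code of your own. Each camera call takes 0.05 s, during which the arm holds its last target. There are 200 camera calls.

## Working session

There is one attempt and no reset: what is moved stays moved. The work goes in short steps, Python scripts to look and compute and a tool call to move; the robot and the scene stay as the last step left them, time stands still between calls to the robot, and variables do not carry over. Pictures are saved under pics/ and viewed, at most 10 in all, crops included, and the job is handed in when it is done.

Besides the shell and the picture viewer there is one more tool, called after "Request:" by a JSON object that holds its "method" and its "body". drive_tool: Moves the arm, as the interface text tells. Its arguments: {"type":"object","properties":{"deltas":{"type":"string"}},"required":["deltas"]}

```bash
mkdir -p pics; python3 - <<'E'
from rig import bot, imaging
import cv2, json
for n in ("side","top"):
    cv2.imwrite(f"pics/{n}0.png", cv2.resize(imaging.capture(n)[:,:,::-1],(800,600)))
    m=imaging.camera_model(n); print(n,m)
s=bot.read_state(); print(s["time_s"],s["position"],s["tcp_rot"],s["force"],s["opening"])
E
```

```text
side {'fx': 351.86800241428796, 'fy': 351.86800241428796, 'cx': 259.63608185922, 'cy': 195.69736392212522, 'dist': array([-0.0843613,  0.       ,  0.       ,  0.       ,  0.       ]), 'T': array([[ 0.99666885, -0.03896638,  0.07164371,  0.48449401],
       [-0.08065738, -0.60093035,  0.79522142, -0.67964468],
       [ 0.01206598, -0.79835101, -0.60207148,  0.56301809],
       [ 0.        ,  0.        ,  0.        ,  1.        ]])}
top {'fx': 483.354247761067, 'fy': 483.354247761067, 'cx': 250.0348058513194, 'cy': 193.21987471712174, 'dist': array([-0.00408648,  0.        ,  0.        ,  0.        ,  0.        ]), 'T': array([[-0.02478341, -0.99459778,  0.10080195,  0.45691204],
       [-0.99932814,  0.02737151,  0.0243734 , -0.0119419 ],
       [-0.02700083, -0.10013017, -0.99460791,  0.99952403],
       [ 0.        ,  0.        ,  0.        ,  1.        ]])}
0.1 [ 0.17674107 -0.59880017  0.22168232] [[ 9.59165180e-01  2.82846446e-01 -2.13208238e-04]
 [ 2.82846324e-01 -9.59163321e-01  1.91864912e-03]
 [ 3.38181563e-04 -1.90060659e-03 -9.99998137e-01]] [-0.65943457  0.02286195  0.03988016] 1.0028629205102175
```

View pics/side0.png

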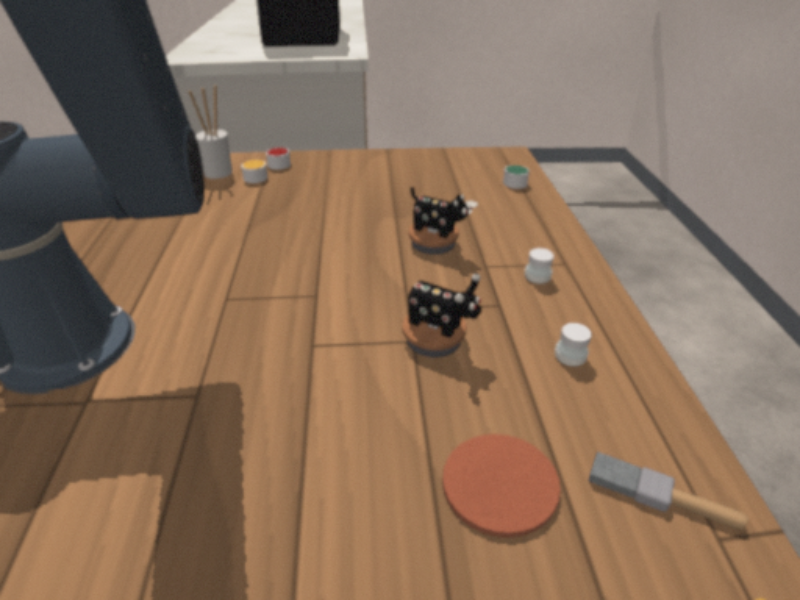

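View pics/top0.png

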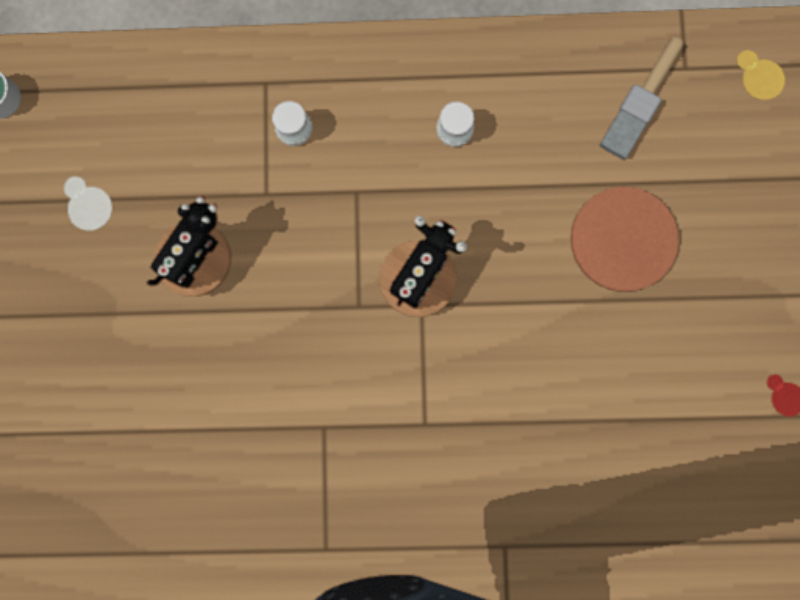

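The side view shows the ox, with its horns, on the near stand (disc centre about (434,327)) and the tiger on the far one. The tile centre is at (501,483). In the top view the ox's disc is at (418,277), its back dots run from (404,293) to (427,258), its horn tips are at (420,222) and (461,247), and the tile is at (626,240).

```bash
cat > h.py <<'E'
import numpy as np, cv2
from rig import bot, imaging
def ray(m,uv,scale=1.5625):
    K=np.array([[m["fx"],0,m["cx"]],[0,m["fy"],m["cy"]],[0,0,1]])
    p=cv2.undistortPoints(np.array([[(np.array(uv)+.5)/scale-.5]],float),K,m["dist"])[0,0]
    d=m["T"][:3,:3]@[p[0],p[1],1]; return m["T"][:3,3],d/np.linalg.norm(d)
def tri(*rays):
    A=sum(np.eye(3)-np.outer(d,d) for o,d in rays); b=sum((np.eye(3)-np.outer(d,d))@o for o,d in rays)
    x=np.linalg.solve(A,b); return x,[np.linalg.norm(np.cross(x-o,d)) for o,d in rays]
def at(m,uv,z,scale=1.5625):
    o,d=ray(m,uv,scale); return o+d*(z-o[2])/d[2]
E
python3 - <<'E'
from h import *
np.set_printoptions(precision=4,suppress=True)
S,T=imaging.camera_model("side"),imaging.camera_model("top")
print("tile",tri(ray(S,(501,483)),ray(T,(626,240))),at(S,(501,483),.012),at(T,(626,240),.012))
print("disc",tri(ray(S,(434.5,327)),ray(T,(418,277))),at(T,(418,277),.03))
a,b=at(T,(404,293),.092),at(T,(427,258),.092); print("back",a,b,np.degrees(np.arctan2(*(b-a)[1::-1])))
h1,h2=at(T,(420,222),.123),at(T,(461,247),.123);print("horns",h1,h2,np.degrees(np.arctan2(*(h2-h1)[1::-1])),np.linalg.norm(h1-h2))
E
```

```text
tile (array([ 0.6335, -0.3008,  0.0064]), [np.float64(0.001881050270884192), np.float64(0.001881050270884267)]) [ 0.634  -0.3045  0.012 ] [ 0.6307 -0.2989  0.012 ]
disc (array([ 0.5882, -0.0241,  0.0237]), [np.float64(0.0003714542805532933), np.float64(0.0003714542805533798)]) [ 0.587 -0.024  0.03 ]
back [ 0.5596 -0.0057  0.092 ] [ 0.6016 -0.0348  0.092 ] -34.68602453001466
horns [ 0.6397 -0.027   0.123 ] [ 0.6085 -0.0742  0.123 ] -123.5085145705075 0.056572124756282094
```

Request:
{"method": "drive_tool", "body": {"deltas": "87 411 575 0 -0.88; 87 411 575 0 -0.88; 87 411 575 0 -0.88; 87 411 575 0 -0.88; 87 411 575 0 -0.88; 87 411 575 0 -0.88; 87 411 575 0 -0.88; 87 411 575 0 -0.88; 87 411 575 0 -0.88; 87 411 575 0 -0.88; 87 411 575 0 -0.88; 87 411 575 0 -0.88"}}

```text
time_s: 1.3
position: [0.5214, -0.1165, 0.2223]
tcp_rot: [[0.829, -0.559, -0.001], [-0.559, -0.829, 0.0], [-0.001, 0.0, -1.0]]
force: [1.1, -1.1, 0.8]
opening: 1.0
grasp_force: 0.0
```

Request:
{"method": "drive_tool", "body": {"deltas": "87 62 87 0 0; 87 62 87 0 0; 87 62 87 0 0; 87 62 87 0 0; 87 62 87 0 0"}}

```text
time_s: 1.8
position: [0.5818, -0.032, 0.222]
tcp_rot: [[0.829, -0.559, -0.002], [-0.559, -0.829, -0.0], [-0.001, 0.001, -1.0]]
force: [-0.1, -0.5, 0.5]
opening: 0.999
grasp_force: 0.0
```

```bash
python3 - <<'E'
from h import *
np.set_printoptions(precision=4,suppress=True)
m=imaging.camera_model("wrist"); im=imaging.capture("wrist")
cv2.imwrite("pics/w1.png", cv2.resize(im[:,:,::-1],(800,600)))
cv2.imwrite("pics/w1raw.png", im[:,:,::-1])
s=bot.read_state(); print(s["time_s"],s["position"],s["force"]); print(repr(m))
np.save("w1T.npy",m["T"])
E
```

```text
1.85 [ 0.5817 -0.0325  0.2222] [-0.4135  0.503   0.6468]
{'fx': 339.97337224749185, 'fy': 339.97337224749185, 'cx': 257.9834161579117, 'cy': 187.09312472599393, 'dist': array([-0.0044,  0.    ,  0.    ,  0.    ,  0.    ]), 'T': array([[-0.5598, -0.7929, -0.2407,  0.6475],
       [-0.8286,  0.536 ,  0.1613, -0.077 ],
       [ 0.0012,  0.2897, -0.9571,  0.3846],
       [ 0.    ,  0.    ,  0.    ,  1.    ]])}
```

View pics/w1.png

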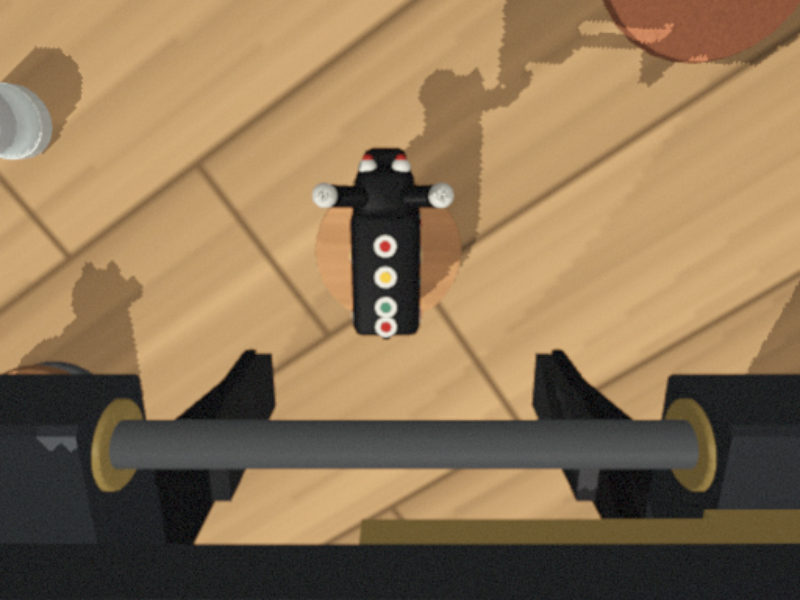

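The wrist view shows the ox straight along the image columns, so the yaw is right. Its midline is at column 386 (edges 352 and 420), its rear edge is at row 334, the dots are at rows 246, 277 and 307, and the horn tips are at (324,195) and (441,195).

```bash
python3 - <<'E'
from h import *
np.set_printoptions(precision=4,suppress=True)
T,S=imaging.camera_model("top"),imaging.camera_model("side");m=dict(imaging.camera_model("wrist"));m["T"]=np.load("w1T.npy")
for w,t in [((386,246),(427,258)),((386,277),(418,271)),((324,195),(420,222)),((441,195),(461,247))]:
    print(tri(ray(m,w),ray(T,t)))
u=np.array([.829,-.559,0]);v=np.array([.559,.829,0])
for p in [(352,290),(420,290),(386,230),(386,310),(386,334)]:
    q=at(m,p,.092); print(p,q,"along",q@u,"across",q@v)
d=at(m,(388.5,248),.03); print("disc",d,d@u,d@v)
d=at(T,(418,277),.03); print("disc top",d,d@u,d@v)
E
```

```text
(array([ 0.6018, -0.0348,  0.0907]), [np.float64(6.547763764479639e-05), np.float64(6.547763764477673e-05)])
(array([ 0.5864, -0.0237,  0.0878]), [np.float64(0.00024568674305933314), np.float64(0.0002456867430594499)])
(array([ 0.6437, -0.0265,  0.1073]), [np.float64(0.001042563518905871), np.float64(0.0010425635189056145)])
(array([ 0.6109, -0.0755,  0.1089]), [np.float64(0.00033975807660524435), np.float64(0.00033975807660524917)])
(352, 290) [ 0.5918 -0.0041  0.092 ] along 0.49286838821145046 across 0.32742195318679645
(420, 290) [ 0.5699 -0.0365  0.092 ] along 0.4928224616360162 across 0.28834673050531034
(386, 230) [ 0.6095 -0.04    0.092 ] along 0.5276297618568161 across 0.30752723563637213
(386, 310) [ 0.5709 -0.0134  0.092 ] along 0.4807174448596872 across 0.30801039996133867
(386, 334) [ 0.5586 -0.0049  0.092 ] along 0.4657896005235338 across 0.30816454606805704
disc [ 0.5903 -0.0266  0.03  ] 0.5042146532361678 0.30793794726994617
disc top [ 0.587 -0.024  0.03 ] 0.49998582385573437 0.30822767331096573
```

Request:
{"method": "drive_tool", "body": {"deltas": "87 8 7 -20 0; 87 8 7 -50 0; 87 8 7 -80 0; 87 8 7 -110 0; 87 8 7 -135 0; 87 8 7 -150 0; 87 8 7 -158 0; 87 8 7 -161 0; 87 8 7 -161 0; 87 8 7 -161 0"}}

```text
time_s: 2.85
position: [0.5914, -0.025, 0.0625]
tcp_rot: [[0.829, -0.559, 0.002], [-0.559, -0.829, -0.0], [0.002, -0.001, -1.0]]
force: [0.4, 0.1, -0.2]
opening: 1.002
grasp_force: 0.0
```

Request:
{"method": "drive_tool", "body": {"deltas": "87 -1 -2 -1 0; 70 -1 -2 -1 0; 55 -1 -2 -1 0; 45 -1 -2 -1 0; 38 -1 -2 -1 0; 30 -1 -2 -1 0; 20 -1 -2 -1 0; 20 -1 -2 -1 0; 20 -1 -2 -1 0; 20 -1 -2 -1 0"}}

```text
time_s: 3.85
position: [0.5901, -0.0262, 0.0606]
tcp_rot: [[0.829, -0.559, 0.001], [-0.559, -0.829, 0.0], [0.0, -0.001, -1.0]]
force: [1.1, 1.6, -0.3]
opening: 0.459
grasp_force: 30.0
```

Request:
{"method": "drive_tool", "body": {"deltas": "20 0 0 3 0; 20 0 0 6 0; 20 0 0 9 0; 20 0 0 12 0; 20 0 0 15 0; 20 0 0 18 0; 20 0 0 22 0; 20 0 0 27 0; 20 0 0 33 0; 20 0 0 40 0; 20 0 0 50 0; 20 0 0 50 0"}}

```text
time_s: 5.05
position: [0.591, -0.0267, 0.1123]
tcp_rot: [[0.829, -0.559, 0.003], [-0.559, -0.829, -0.001], [0.003, -0.001, -1.0]]
force: [0.1, 0.5, -0.8]
opening: 0.458
grasp_force: 30.0
```

```bash
python3 - <<'E'
from h import *
np.set_printoptions(precision=4,suppress=True)
m=imaging.camera_model("wrist"); im=imaging.capture("wrist")
cv2.imwrite("pics/w2.png", cv2.resize(im[:,:,::-1],(800,600)));cv2.imwrite("pics/s2.png", cv2.resize(imaging.capture("side")[90:280,190:446,::-1],None,fx=3,fy=3,interpolation=cv2.INTER_CUBIC))
print(bot.read_state())
E
```

```text
{'time_s': 5.15, 'joint_positions': array([-13.4057,  35.9388,  92.7072,  -0.0005,  51.298 , 110.5811]), 'qvel': array([-0.0293,  0.7532,  0.6699,  0.0077, -0.1213, -0.0703]), 'tau': array([ -0.0054, -45.0059, -13.6806,   0.0051,  -0.1093,   0.    ]), 'position': array([ 0.59  , -0.0265,  0.1111]), 'tcp_rot': array([[ 0.8292, -0.559 ,  0.0009],
       [-0.559 , -0.8292, -0.0002],
       [ 0.0009, -0.0003, -1.    ]]), 'force': array([ 0.3273,  0.4796, -0.5592]), 'moment': array([0.0377, 0.0673, 0.024 ]), 'grasp_force': 29.997899187728763, 'opening': 0.46056361502640825}
```

View pics/s2.png

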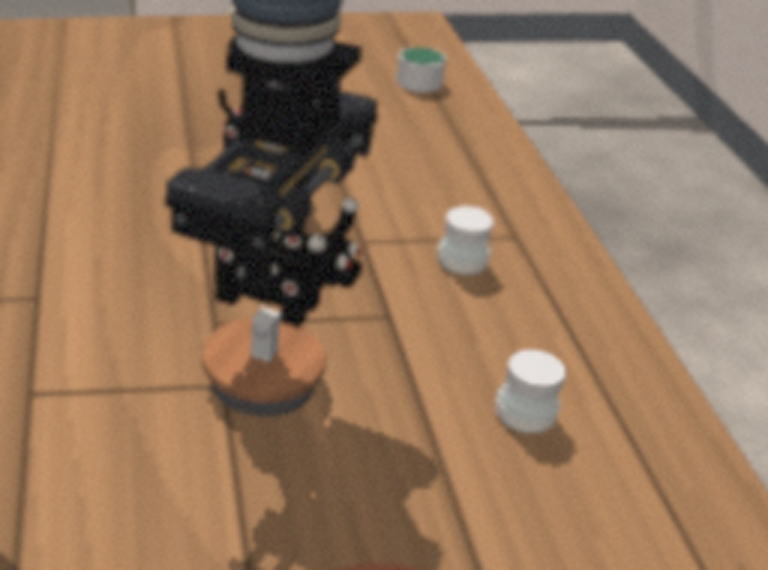

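The side crop shows the ox hanging level in the gripper, with the stud bare at (265,335). Next I carry it toward the tile.

Request:
{"method": "drive_tool", "body": {"deltas": "20 0 0 20 0; 20 0 -10 40 0; 20 2 -35 45 0; 20 8 -70 45 0; 20 14 -105 45 0; 20 20 -140 45 0; 20 26 -175 45 0; 20 32 -210 45 0; 20 37 -240 45 0; 20 41 -262 45 0; 20 42 -274 45 0; 20 42 -274 45 0"}}

```text
time_s: 6.35
position: [0.6313, -0.3019, 0.1548]
tcp_rot: [[0.828, -0.561, -0.001], [-0.561, -0.828, 0.0], [-0.001, 0.0, -1.0]]
force: [0.2, 1.3, -2.0]
opening: 0.456
grasp_force: 30.0
```

```bash
python3 - <<'E'
from h import *
np.set_printoptions(precision=4,suppress=True)
m=imaging.camera_model("wrist"); im=imaging.capture("wrist"); np.save("w3T.npy",m["T"])
cv2.imwrite("pics/w3.png", cv2.resize(im[:,:,::-1],(800,600)));cv2.imwrite("pics/s3.png", cv2.resize(imaging.capture("side")[190:384,220:476,::-1],None,fx=3,fy=3,interpolation=cv2.INTER_CUBIC))
s=bot.read_state();print(s["time_s"],s["position"],s["force"],s["opening"])
E
```

```text
6.45 [ 0.6311 -0.2992  0.155 ] [-0.4729  0.4005 -0.698 ] 0.4560923871804419
```

View pics/s3.png

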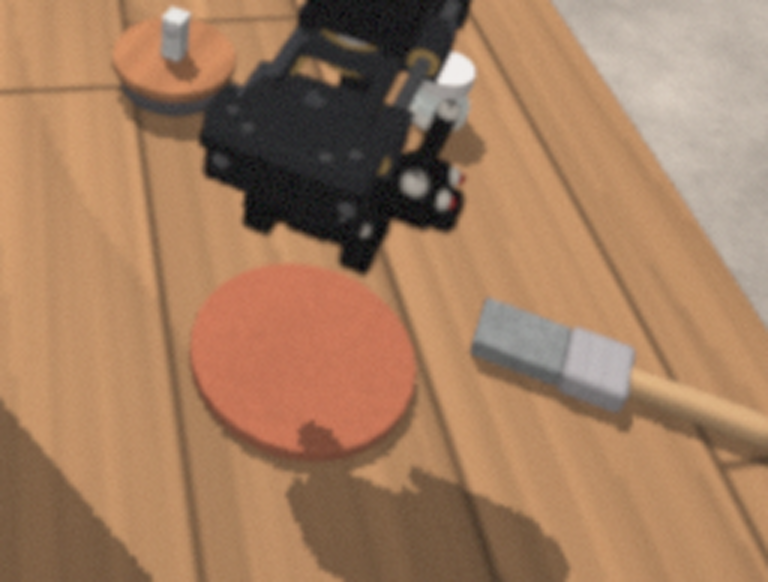

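View pics/w3.png

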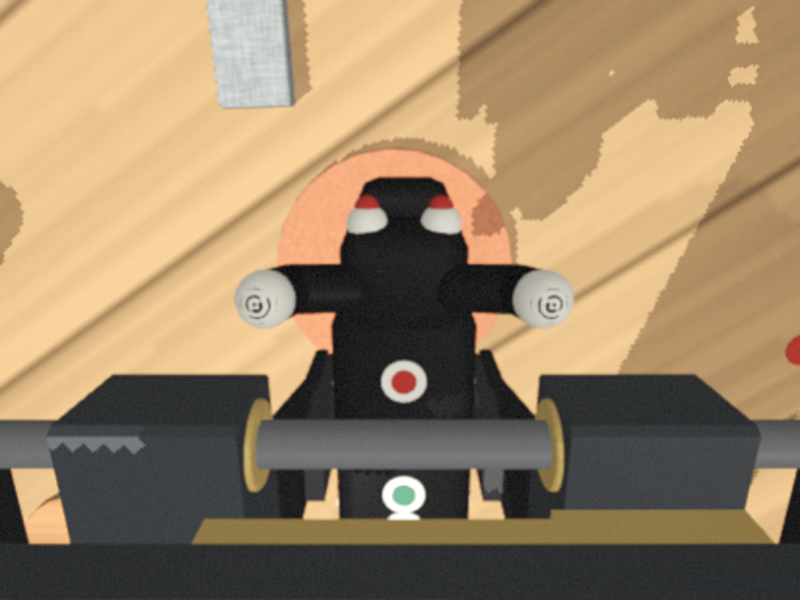

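The ox hangs level, centred between the fingers (midline column 404, horn tips (265,299) and (543,299)). The tile's visible rim passes through (277,250), (395,148) and (513,250).

```bash
python3 - <<'E'
from h import *
np.set_printoptions(precision=4,suppress=True)
S,T=imaging.camera_model("side"),imaging.camera_model("top");m=dict(imaging.camera_model("wrist"));m["T"]=np.load("w3T.npy")
im=cv2.imread("pics/w3.png").astype(int);b,g,r=im[...,0],im[...,1],im[...,2]
def circ(P):
    A=np.c_[2*P[:,:2],np.ones(len(P))];x=np.linalg.lstsq(A,(P[:,:2]**2).sum(1),rcond=None)[0];return x[:2],np.sqrt(x[2]+x[:2]@x[:2])
P=np.array([at(m,p,.012) for p in [(277,250),(395,148),(513,250),(283,215),(340,163),(450,160)]]);print("wrist",circ(P))
P=np.array([at(S,(220+p[0]/3,190+p[1]/3),.012,1) for p in [(191,350),(300,264),(416,370),(305,453)]]);print("side",circ(P))
P=np.array([at(T,p,.012) for p in [(571,240),(626,187),(680,240),(626,293)]]);print("top",circ(P))
for z in (.200,.203,.206):
    h=[at(m,p,z) for p in ((265,299),(543,299))];print(z,np.linalg.norm(h[0]-h[1]),(h[0]+h[1])/2)
E
```

```text
wrist (array([ 0.6342, -0.2983]), np.float64(0.07087344548599625))
side (array([ 0.6358, -0.3005]), np.float64(0.06925690931490062))
top (array([ 0.6312, -0.2981]), np.float64(0.07091084247206497))
0.2 0.06446896352185752 [ 0.6661 -0.3264  0.2   ]
0.203 0.06282251461544527 [ 0.6669 -0.3269  0.203 ]
0.206 0.06117606570903302 [ 0.6677 -0.3275  0.206 ]
```

Request:
{"method": "drive_tool", "body": {"deltas": "20 3 0 -15 0; 20 3 0 -35 0; 20 3 0 -60 0; 20 3 0 -80 0; 20 3 0 -94 0; 20 3 0 -102 0; 20 3 0 -106 0; 20 3 0 -108 0; 20 3 0 -108 0; 20 3 0 -108 0"}}

```text
time_s: 7.45
position: [0.6353, -0.3009, 0.0485]
tcp_rot: [[0.829, -0.559, 0.002], [-0.559, -0.829, -0.001], [0.002, 0.0, -1.0]]
force: [0.1, -0.5, -2.1]
opening: 0.453
grasp_force: 30.0
```

Request:
{"method": "drive_tool", "body": {"deltas": "20 -1 1 -1 0; 20 -1 1 -2 0; 20 -1 1 -3 0; 20 -1 1 -4 0; 20 -1 1 -4 0; 20 -1 1 -4 0"}}

```text
time_s: 8.05
position: [0.6337, -0.2995, 0.0434]
tcp_rot: [[0.829, -0.559, -0.0], [-0.559, -0.829, 0.0], [-0.0, -0.0, -1.0]]
force: [-0.3, -0.9, -2.0]
opening: 0.457
grasp_force: 30.0
```

Request:
{"method": "drive_tool", "body": {"deltas": "20 0 0 -0.5 0; 20 0 0 -1 0; 20 0 0 -1 0; 20 0 0 -1 0"}}

```text
time_s: 8.45
position: [0.6338, -0.2995, 0.0426]
tcp_rot: [[0.829, -0.559, 0.0], [-0.559, -0.829, -0.0], [0.0, -0.0, -1.0]]
force: [-0.3, 0.6, -0.5]
opening: 0.458
grasp_force: 30.0
```

Request:
{"method": "drive_tool", "body": {"deltas": "20 0 0 -0.5 0; 20 0 0 -1 0; 20 0 0 -1 0; 20 0 0 -1 0"}}

```text
time_s: 8.85
position: [0.6338, -0.2995, 0.0426]
tcp_rot: [[0.829, -0.559, 0.0], [-0.559, -0.829, -0.0], [0.0, 0.0, -1.0]]
force: [-1.2, 1.3, 5.6]
opening: 0.454
grasp_force: 30.0
```

The height stopped changing and the force turned upward, so the ox is resting on the tile. I release it and then rise straight up.

Request:
{"method": "drive_tool", "body": {"deltas": "20 0 0 0.5 0; 42 0 0 0.5 0; 50 0 0 0.5 0; 60 0 0 0.5 0; 75 0 0 0.5 0; 87 0 0 0.5 0; 87 0 0 0.5 0; 87 0 0 0.5 0; 87 0 0 0.5 0"}}

```text
time_s: 9.75
position: [0.6338, -0.2995, 0.042]
tcp_rot: [[0.829, -0.559, 0.0], [-0.559, -0.829, -0.0], [0.0, 0.0, -1.0]]
force: [0.8, 0.3, -0.3]
opening: 0.973
grasp_force: 0.0
```

Request:
{"method": "drive_tool", "body": {"deltas": "87 0 0 5 0; 87 0 0 15 0; 87 0 0 30 0; 87 0 0 50 0; 87 0 0 80 0; 87 0 0 110 0; 87 0 0 140 0; 87 -40 0 170 0; 87 -80 0 180 0; 87 -120 0 180 0; 87 -120 0 180 0; 87 -120 0 180 0"}}

```text
time_s: 10.95
position: [0.5136, -0.2999, 0.2239]
tcp_rot: [[0.828, -0.56, 0.002], [-0.56, -0.828, -0.002], [0.003, 0.0, -1.0]]
force: [-0.2, 1.0, 0.6]
opening: 0.997
grasp_force: 0.0
```

```bash
python3 - <<'E'
from h import *
a=cv2.resize(imaging.capture("side")[100:384,200:456,::-1],(540,600)); b=cv2.resize(imaging.capture("top")[90:230,40:456,::-1],(800,269))
cv2.imwrite("pics/e1.png",a);cv2.imwrite("pics/e2.png",b)
s=bot.read_state();print(s["time_s"],s["position"],s["force"],s["opening"])
E
```

```text
11.05 [ 0.51505755 -0.30014493  0.22320823] [ 0.55982434 -0.25451396 -0.31285188] 0.9976952918425637
```

View pics/e1.png

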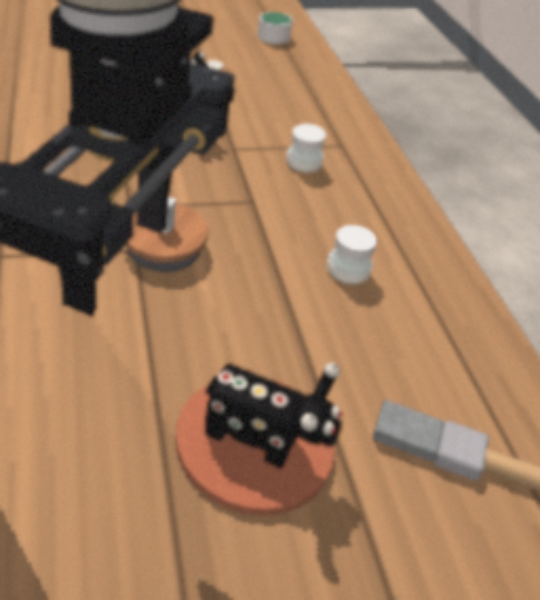

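View pics/e2.png

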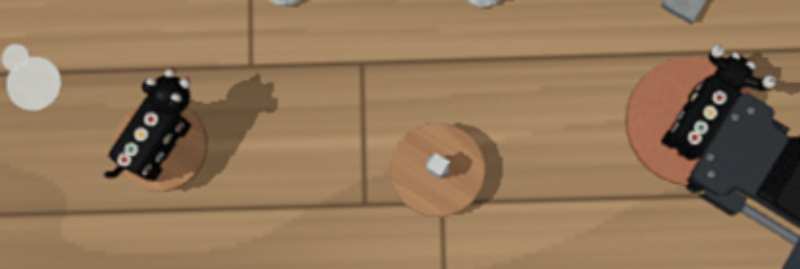

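The ox stands upright and central on the tile (body about (255,415) in the side crop). The tiger is still on its stand at (155,140) in the top crop, and the gripper is clear.

```bash
python3 -c "
from rig import bot
print(bot.hand_in())"
```

```text
the job is handed in; nothing more can be done
None
```

The ox came off its stud with a straight upward pull and now stands upright in the middle of the terracotta tile, the tiger is still seated on its own stand, and the job was handed in at about 11 s.

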